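Pour the white grinding balls into the milling jar

TASK

Pick up the orange scoop that holds the white grinding balls by its black handle, carry it to the steel funnel and tip it low over the funnel so that all three balls run down into the clear jar below. Then stand the empty scoop upright on a free part of the bench and let go. Leave the other scoop, with the dark steel balls, where it is.

Things in the scene. Friction and masses are not known exactly. Their poses are not given: they have to be found in the camera images.
- scoop: Orange scoop with the white balls, 100 to 210 g, loose on the bench, lip roughly towards the robot. Origin under its floor, at bench height; z up; x towards the lip; y across. Trough 52 mm wide, 34 mm high, 3 mm walls; flat floor x = -30 to 26 mm, then a 25 degree ramp up to the lip. Level, it carries the balls safely at a moderate pace; tipped lip down, they roll out from about 25 degrees, all by 45.
- scoop_lip (a point): Middle of that scoop's open pouring lip: x = 65 mm, z = 21 mm in the scoop's frame, same axes. The cheeks beside it reach z = 37 mm.
- scoop_handle (a point): Grip point on that scoop's black upright handle, at x = -40 mm, y = 0, z = 80 mm in the scoop's frame, same axes. The handle is a flat upright bar at the back of the trough, 14 mm thick (x), 24 mm wide (y), its top at z = 105 mm, clear of the trough above z = 37 mm.
- jar: Clear jar clamped on a grey base plate (130 x 100 mm), fixed to the bench, with a wide steel funnel in its mouth. Origin under the plate, on the jar's vertical axis; z up. The funnel's round rim is 126 mm across (120 mm inside) at z = 144 mm; it narrows to a neck of 37 mm bore. Jar 52 mm across, 46 mm inside, inner floor at z = 16 mm, mouth at z = 82 mm.
- ball1: White ceramic grinding ball, 16 mm across, 13 g; origin at its centre. Starts in the scoop.
- ball2: White ceramic grinding ball, 16 mm across, 13 g; origin at its centre. Starts in the scoop.
- ball3: White ceramic grinding ball, 16 mm across, 13 g; origin at its centre. Starts in the scoop.
- scoop_dark: Bystander: a second scoop of the same shape and size, with three dark steel balls. Same frame as the first. The two scoops stand on opposite sides of the jar, and either may be on the left.
Things that resemble listed ones, but are neither listed nor needed, are in the scene too. Leave any purple look-alike of the scoop alone.

How it is judged:
On the way, in this order (a step that is already met when the one before it is completed fails the run):
1. the scoop is lifted off the bench with the three white balls in it (height (world z) of scoop above 0.04 m and distance between each of ball1, ball2, ball3 and scoop below 0.065 m), for 0.1 s.
2. the scoop is tipped by more than 25 degrees, low over the funnel (angle between scoop's own z axis and vertical above 0.44 rad and horizontal distance between scoop and jar below 0.14 m and height (world z) of scoop between 0.13 and 0.32 m), for 0.1 s.
At the end, for the whole second after the job is handed in: All three white balls lie inside the jar, below its mouth (centres within 25 mm of its axis and lower than 65 mm above the bench); the scoop stands upright on the bench (within 10 mm of bench height and 8 degrees of level), at rest (horizontal distance between each of ball1, ball2, ball3 and jar below 0.025 m and z of each of ball1, ball2, ball3 in the frame of jar below 0.065 m and height (world z) of scoop between -0.01 and 0.01 m and angle between scoop's own z axis and vertical below 0.15 rad and linear speed of scoop below 0.02 m/s); the robot touches nothing.
It fails at once if the scoop with the dark balls is moved by more than 30 mm or tipped over (distance of scoop_dark from where it was at the start of the episode above 0.03 m or angle between scoop_dark's own z axis and vertical above 0.35 rad).
It also fails if it takes over 54 s, if anything falls off the work surface, if the arm or the gripper's body presses on something with over 40 N, if the wrist force passes 120 N, or if a joint passes its speed limit or range.

ROBOT

A 6-joint arm with a two-finger parallel gripper is mounted at the origin on the work surface. World frame = base frame: x ahead of the robot, y to its left, z up, the work surface at z = 0. Lengths are in m, angles in rad, forces in N, time in s.
With the tool pointing down it reaches from about 0.35 to 0.975 m from the base axis. Payload 4.9 kg.
Tool frame: the origin (TCP) lies midway between the tips of the shut fingers; the grasp point (between the pads) lies 19 mm behind it (robot.tcp_to_grasp is the z of the grasp point in the tool frame, in m); z points along the fingers, y is the line along which they close (so a half turn about z gives the same grasp; the last joint's range is limited). The gripper opens to 85 mm and grips with 20 to 120 N. Pads are 22 mm wide; open, the fingers measure 114 mm over their backs; the gripper's body (76 mm by 85 mm) begins 54 mm behind the grasp point. The pads swing forward as they close: fully open they stand 13 mm farther back than shut.
Start: joints at [-0.119, 0.053, 1.613, -0, 1.476, -0.119], TCP at [0.625, 0, 0.201] pointing down, gripper open.
Joint ranges: [-3.01, 3.01], [-1.01, 2.22], [0.06, 2.58], [-1.02, 4.17], [0.09, 2.62], [-3.14, 3.14]. Speed limits (rad/s): [2.57, 2.57, 3.14, 3.14, 3.14, 3.14].

INTERFACE

Orientations are given as [roll, pitch, yaw] about the fixed x, y, z axes, in that order (R = Rz(yaw) Ry(pitch) Rx(roll)).
In Python, from bench import robot gives the robot as it stands. The module is installed in compiled form; this text tells all that it offers.
- The arm moves only by the shell command python3 -m pendant 'ROWS'. ROWS is JSON, a list that holds one entry, the list of rows, each a list of 5 numbers: the finger opening in mm, from 0 to 85.4, then the shift along the tool's x, y, z in mm, then the turn about the tool's z in degrees. In form: [[[hand, tx, ty, tz, roll], ...]]. A call has exactly 10 rows; each row is the pose to reach, as a shift and turn from the pose commanded when the call began, along the tool's axes at that moment; what a row does not reach only later rows make up. A row lasts 1/12 s, in which the tool goes at most 41.7 mm and 7.16 degrees, less where a joint would pass 70% of its speed; a pose out of reach is approached as far as the arm can. A call with a gripper value outside its range is refused whole. The fingers move at their own pace and stop on an object; the grip force is fixed at half the most. Time passes only in rows, so rows that repeat a pose let the fingers close, or fill a call up. It gives the time, the measured TCP pose, the force, the opening and the grip force at its end, in the units of the state.
- robot.observe(): the state, without advancing time (a new reading comes with each control period).
- robot.read_camera(name): name is "scene" or "side" or "wrist"; returns the picture (400x640x3 uint8, red, green, blue); there is no depth.
- robot.get_calibration(name): a dict with "fx", "fy", "cx", "cy" (pixels), "k1" (the pictures are not rectified: a ray, as slopes to the right and down, at radius r is drawn at 1 + k1 r^2 times it, then the intrinsics apply), "extrinsics" (4x4, takes a point from world to camera coordinates). Camera axes: x right, y up, looking along -z (the intrinsics and any distortion apply to the point x, -y, -z); pixel columns grow to the right and rows downward; lengths in m; the calibration is good to about 2 mm. A picture is of the moment at which its call begins: read the wrist's pose just before it. get_calibration takes no time and is no camera call; for the wrist camera it gives the pose at the moment of the call.
- robot.sign_off(): hands the job in; it is judged then, once.
Trained networks look in the newest picture that a camera, given by its name, has taken for a name from the list of things; names that differ only in an ending like _2 or _b are one class to them, and where a whole thing is asked for, a point or a joint stands for the part that bears it (a point fixed in the world has none). Each returns a list of dicts, best first, with "conf" (0 to 1); they miss things now and then, are a little off and sometimes report something else, mostly with a low value. They report only what shows in the picture. A call takes as long as a camera call. They do not tell look-alikes from the thing itself.
- robot.cut_out(camera, label): "mask" (400x640 bool, what is visible of it) and "rect" ([left, top, right, bottom] in pixels, round what is visible of it).
The state is a dict: "time": time; "qpos": joint angles; "joint_vel": joint speeds; "tau": joint torques, N m; "position": TCP position; "tool_rot": TCP orientation; "contact_force": force on the tool from outside, world axes, zero at the start; "wrist_torque": the same for the moment, N m; "grip_width": finger opening in m; "grasp_force": force on a finger pad.
Only numpy, scipy, OpenCV 4.12 (cv2) and the standard library are available. Lean on these libraries where they do the work, as an engineer would, in place of code of your own. Each camera call takes 0.05 s, during which the arm holds its last target. There are 200 camera calls.

## Working session

There is one attempt and no reset: what is moved stays moved. The work goes in short steps, Python scripts to look and compute and a shell command to move; the robot and the scene stay as the last step left them, time stands still between calls to the robot, and variables do not carry over. Pictures are saved under pics/ and viewed, at most 10 in all, crops included, and the job is handed in when it is done.

```bash
mkdir -p pics; cat > h.py <<'E'
import numpy as np, cv2
from bench import robot
def ray(c,uv):
    k=robot.get_calibration(c) if isinstance(c,str) else c
    d=(np.array(uv,float)-[k['cx'],k['cy']])/[k['fx'],k['fy']]
    s=d.copy()
    for _ in range(20): s=d/(1+k['k1']*(s@s))
    E=np.array(k['extrinsics']); R=E[:3,:3]
    return -R.T@E[:3,3], R.T@np.array([s[0],-s[1],-1.])
def onz(c,uv,z):
    o,d=ray(c,uv); return o+d*(z-o[2])/d[2]
def proj(c,p):
    k=robot.get_calibration(c) if isinstance(c,str) else c
    E=np.array(k['extrinsics']); q=E[:3,:3]@p+E[:3,3]
    s=np.array([q[0],-q[1]])/-q[2]; s=s*(1+k['k1']*(s@s))
    return s*[k['fx'],k['fy']]+[k['cx'],k['cy']]
def save(c,n,im=None):
    im=robot.read_camera(c) if im is None else im
    cv2.imwrite(f'pics/{n}.png',im[:,:,::-1]); return im
E
python3 - <<'E'
from h import *
s=robot.observe(); print(s['position'],s['tool_rot'],s['grip_width'])
a=save('scene','a'); b=save('side','b')
cv2.imwrite('pics/ab.png',np.vstack([cv2.resize(x,(480,300)) for x in (a,b)])[:,:,::-1])
for c in ('scene','side'):
  E=np.array(robot.get_calibration(c)['extrinsics']); print(c,-E[:3,:3].T@E[:3,3],-E[2,:3])
  for l in ('scoop','scoop_handle','jar','ball1','scoop_dark'):
    for r in robot.cut_out(c,l):
        ys,xs=np.nonzero(r['mask']); print(c,l,round(r['conf'],2),np.round(r['rect']),np.round([xs.mean(),ys.mean()],1),a[ys,xs].mean(0).round() if c=='scene' else b[ys,xs].mean(0).round())
E
```

```text
[6.24311904e-01 8.42868950e-05 1.99656850e-01] [-3.13954358e+00 -2.53123222e-04  1.57079394e+00] 0.08538621014068298
scene [ 1.00198904 -0.11621765  0.98159479] [-0.46111893  0.18915281 -0.86694322]
scene scoop 0.9 [338. 202. 373. 242.] [356.4 220.4] [116.  55. 148.]
scene scoop 0.65 [374. 161. 395. 197.] [383.6 178.3] [155. 100.  30.]
scene scoop_handle 0.89 [374. 160. 394. 196.] [383.4 178.3] [151.  96.  25.]
scene scoop_handle 0.68 [337. 202. 374. 239.] [356.6 219.9] [115.  57. 149.]
scene scoop_handle 0.65 [413. 164. 462. 193.] [436.7 177.8] [102.  52. 136.]
scene jar 0.59 [265. 196. 320. 262.] [289.5 228.3] [134. 136. 137.]
scene scoop_dark 0.86 [178. 234. 212. 278.] [195.9 253.6] [156.  95.  21.]
side [0.21651089 0.72621714 0.57555025] [ 0.34904821 -0.74219686 -0.57210941]
side scoop 0.89 [163. 307. 245. 369.] [202.7 339.4] [112.  62. 144.]
side scoop 0.58 [257. 240. 310. 322.] [278.4 287.6] [144.  93.  54.]
side scoop_handle 0.96 [258. 240. 313. 323.] [278.6 288.1] [145.  94.  55.]
side scoop_handle 0.82 [244. 199. 302. 253.] [268.7 232.8] [103.  58. 136.]
side scoop_handle 0.6 [162. 308. 246. 368.] [202.9 339.1] [111.  63. 145.]
side jar 0.87 [286. 144. 347. 224.] [317.6 183.5] [124. 128. 133.]
side ball1 0.57 [275. 284. 284. 293.] [279.9 288.4] [205. 205. 197.]
side ball1 0.5 [266. 292. 276. 297.] [271.9 293. ] [211. 204. 192.]
side scoop_dark 0.69 [352. 132. 389. 173.] [364.1 158.4] [148.  99.  62.]
```

View pics/a.png

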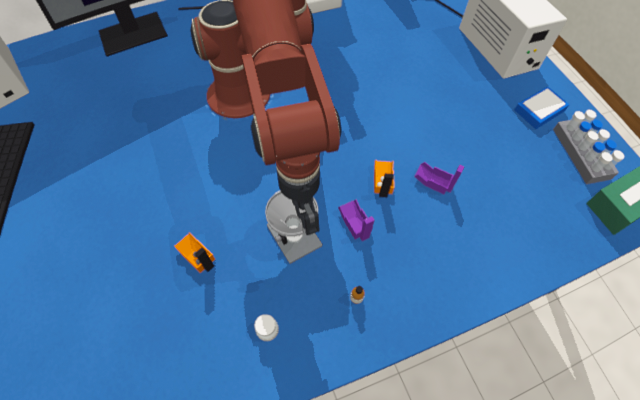

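View pics/b.png

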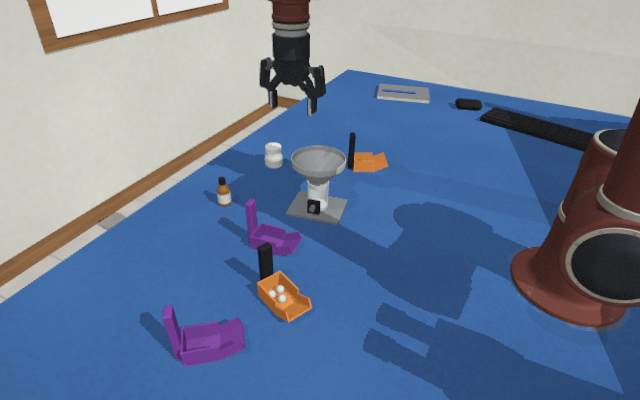

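```bash
cat >> h.py <<'E'
TR=np.array([[x,y,z] for y in(-26,26) for x,z in((-36,0),(26,0),(65,18),(65,37),(-36,34))])/1e3
HA=np.array([[x,y,z] for y in(-12,12) for x in(-47,-33) for z in(20,105)])/1e3
def T(p,P):
    c,s=np.cos(p[2]),np.sin(p[2]); return P@np.array([[c,s,0],[-s,c,0],[0,0,1]])+[p[0],p[1],0]
def sil(c,p):
    m=np.zeros((400,640),np.uint8)
    for P in (TR,HA):
        q=np.array([proj(c,x) for x in T(p,P)])
        cv2.fillConvexPoly(m,cv2.convexHull((q*16).astype(np.int32)),1,shift=4)
    return m>0
E
cat > fit.py <<'E'
from h import *
from scipy.optimize import minimize
C={c:robot.get_calibration(c) for c in('scene','side')}
IM={c:cv2.imread(f'pics/{n}.png')[:,:,::-1].astype(int) for c,n in(('scene','a'),('side','b'))}
def masks(cent):
    M={}
    for c,(u,v) in cent.items():
        im=IM[c]; r,g,b=im[...,0],im[...,1],im[...,2]
        m=((r>b+60)&(r>g+20))|((im.max(2)<60))|((im.min(2)>150))
        k=np.zeros_like(m); k[max(0,v-55):v+45,max(0,u-30):u+38]=1
        n,l,st,ce=cv2.connectedComponentsWithStats((m&k).astype(np.uint8)); i=1+np.argmax(st[1:,4]); M[c]=l==i
    return M
def fit(cent,p0):
    M=masks(cent)
    f=lambda p:sum(1-(M[c]&sil(C[c],p)).sum()/(M[c]|sil(C[c],p)).sum() for c in M)
    best=min((minimize(f,[p0[0],p0[1],y],method='Nelder-Mead',options=dict(initial_simplex=[[p0[0],p0[1],y],[p0[0]+.02,p0[1],y],[p0[0],p0[1]+.02,y],[p0[0],p0[1],y+.3]])) for y in (2.6,3.0,3.4,3.8)),key=lambda r:r.fun)
    print({c:int(M[c].sum()) for c in M},best.x,np.degrees(best.x[2]),best.fun); return best.x
for n,ct in (('white',dict(scene=(384,178),side=(279,287))),('dark',dict(scene=(196,254),side=(366,155)))):
    a,b=[onz(C[c],ct[c],.02) for c in ct]; print(n,a[:2],b[:2]); fit(ct,(a+b)[:2]/2)
print('jar side',onz(C['side'],(318.5,160),.144))
def rim(p,c): 
    q=np.array([proj(C[c],[p[0]+.063*np.cos(t),p[1]+.063*np.sin(t),.144]) for t in np.arange(0,6.28,.05)]); return np.r_[q.min(0),q.max(0)].round(1)
j=onz(C['side'],(318.5,160),.144); print(rim(j,'side'),rim(j,'scene'),[proj(C['scene'],[j[0]+a,j[1]+b,0]).round() for a in(-.065,.065) for b in(-.05,.05)])
E
python3 fit.py
python3 -c "
import cv2
a=cv2.imread('pics/a.png')[150:300,220:420];b=cv2.imread('pics/b.png')[130:330,240:400]
cv2.imwrite('pics/c1.png',cv2.hconcat([cv2.resize(a,(400,300),interpolation=2),cv2.resize(b[:150],(320,300),interpolation=2)]))"
```

```text
white [0.4882144  0.29902172] [0.49834057 0.28261158]
{'scene': 603, 'side': 2015} [0.49463077 0.29273588 2.65623845] 152.1912527584672 0.3447170083435467
dark [ 0.52460637 -0.25641365] [ 0.53720864 -0.291838  ]
{'scene': 784, 'side': 739} [ 0.53186807 -0.25329725  3.59567547] 206.01702880853585 0.369148372043695
jar side [0.55186412 0.00931517 0.144     ]
[290.4 147.2 346.5 174.3] [267.9 184.5 320.9 230.9] [array([271., 219.]), array([306., 207.]), array([287., 260.]), array([323., 248.])]
```

View pics/c1.png

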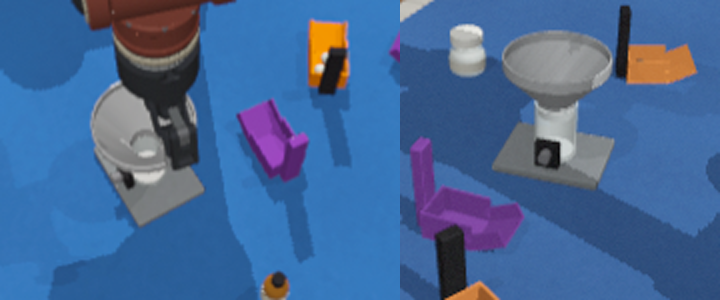

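The white-ball scoop is the orange one on the left (scene 384,178; side 280,290). The jar is at about (0.552, 0.009), and purple look-alikes stand beside the scoop.

```bash
python3 -m pendant '[[[85,40,-15,-10,-7],[85,80,-30,-20,-14],[85,120,-45,-30,-21],[85,160,-60,-40,-28],[85,200,-75,-50,-35],[85,240,-90,-50,-42],[85,274,-95,-50,-49],[85,274,-95,-50,-56],[85,274,-95,-50,-62],[85,274,-95,-50,-62]]]'
python3 - <<'E'
from h import *
k=robot.get_calibration('wrist'); save('wrist','w1'); print(robot.observe()['position'],robot.observe()['tool_rot'])
import json; json.dump({a:np.array(b).tolist() for a,b in k.items()},open('w1.json','w'))
p=[.4946,.2927,2.656]
for P in([-.04,0,.105],[.065,.026,.037],[.065,-.026,.037],[-.033,.026,.034],[-.033,-.026,.034]): print(P,proj(k,T(p,np.array([P]))[0]).round())
E
```

```text
time: 1.43
position: [0.5295, 0.2751, 0.251]
tool_rot: [3.142, 0.0, 2.657]
contact_force: [0.1, -0.0, -0.6]
grip_width: 0.0851
grasp_force: 0.0
[0.52978091 0.27443529 0.25093133] [-3.14158142e+00  1.01205146e-04  2.65159279e+00]
[-0.04, 0, 0.105] [318. 184.]
[0.065, 0.026, 0.037] [296.  81.]
[0.065, -0.026, 0.037] [341.  81.]
[-0.033, 0.026, 0.034] [297. 166.]
[-0.033, -0.026, 0.034] [339. 166.]
```

View pics/w1.png

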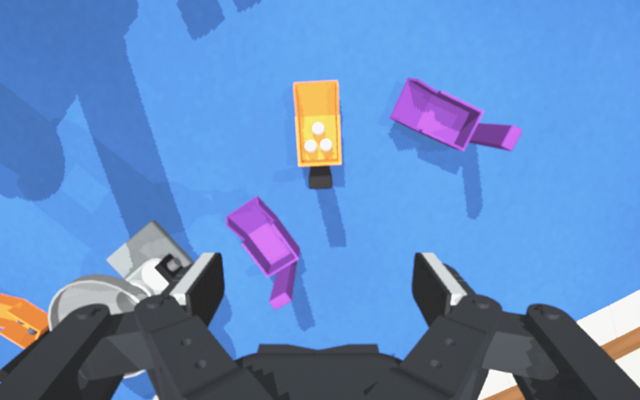

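Wrist picture: the orange scoop with three white balls is at about (318,125), and its handle top is at (320,183), 2 px right of the prediction. Yaw is about 3° more than fitted, so I'm making small corrections and descending.

```bash
python3 -m pendant '[[[85,-1,2,30,-3],[85,-1,2,70,-3],[85,-1,2,110,-3],[85,-1,2,150,-3],[85,-1,2,180,-3],[85,-1,2,200,-3],[85,-1,2,211,-3],[85,-1,2,211,-3],[50,-1,2,211,-3],[30,-1,2,211,-3]]]'
python3 -m pendant '[[[10,0,0,0,0],[10,0,0,0,0],[10,0,0,0,0],[10,0,0,0,0],[10,0,0,0,0],[10,0,0,-5,0],[10,0,0,-12,0],[10,0,0,-20,0],[10,0,0,-28,0],[10,0,0,-36,0]]]'
```

```text
time: 2.32
position: [0.5336, 0.2757, 0.0423]
tool_rot: [3.139, 0.003, 2.704]
contact_force: [0.2, 0.6, 0.3]
grip_width: 0.0638
grasp_force: 0.0
time: 3.15
position: [0.5317, 0.2753, 0.0766]
tool_rot: [-3.141, -0.0, 2.705]
contact_force: [-0.2, 0.4, -1.5]
grip_width: 0.0232
grasp_force: 58.9
```

```bash
python3 -m pendant '[[[10,0,0,-12,0],[10,0,0,-28,0],[10,0,0,-46,0],[10,0,0,-66,0],[10,0,0,-86,0],[10,0,0,-106,0],[10,0,0,-124,0],[10,0,0,-138,0],[10,0,0,-146,0],[10,0,0,-149,0]]]'
python3 - <<'E'
from h import *
save('side','s1',robot.read_camera('side')[150:350,150:400].repeat(2,0).repeat(2,1))
E
```

```text
time: 3.98
position: [0.5325, 0.2756, 0.2272]
tool_rot: [3.139, 0.002, 2.705]
contact_force: [0.1, -0.2, -1.3]
grip_width: 0.0232
grasp_force: 58.9
```

View pics/s1.png

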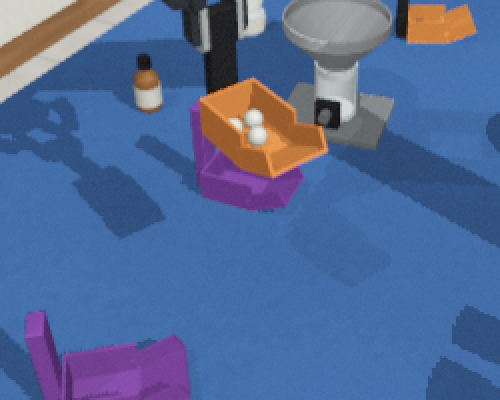

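The scoop is lifted level with all three balls in the trough at about (250,128) of the crop. Now I carry it to the funnel.

```bash
python3 -m pendant '[[[10,-2,-3,0,0],[10,-7,-9,0,0],[10,-15,-18,0,0],[10,-25,-30,0,0],[10,-36,-43,0,0],[10,-47,-57,0,0],[10,-59,-71,0,0],[10,-70,-85,0,0],[10,-82,-99,0,0],[10,-94,-113,0,0]]]'
python3 -m pendant '[[[10,-11,-14,0,0],[10,-23,-28,0,0],[10,-35,-42,0,0],[10,-47,-57,0,0],[10,-59,-71,0,0],[10,-70,-85,0,0],[10,-80,-97,0,0],[10,-89,-107,0,0],[10,-95,-115,0,0],[10,-98,-119,0,0]]]'
python3 - <<'E'
from h import *
save('side','s2',robot.read_camera('side')[50:250,200:450].repeat(2,0).repeat(2,1))
print(robot.observe()['position'])
E
```

```text
time: 4.87
position: [0.569, 0.131, 0.2237]
tool_rot: [-3.14, -0.001, 2.704]
contact_force: [-0.3, 0.3, -1.1]
grip_width: 0.0227
grasp_force: 58.9
time: 5.7
position: [0.6079, -0.0177, 0.2245]
tool_rot: [-3.141, -0.001, 2.704]
contact_force: [0.3, -0.0, -2.6]
grip_width: 0.0232
grasp_force: 58.9
[ 0.60796544 -0.01783218  0.22461345]
```

View pics/s2.png

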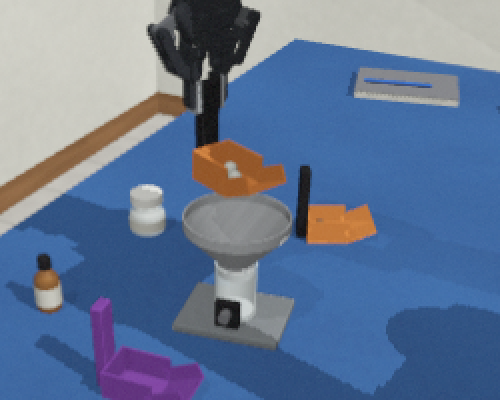

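```bash
python3 -m pendant '[[[20,0,0,0,0],[21,0,0,0,0],[22,0,0,0,0],[22.5,0,0,0,0],[22.5,0,0,0,0],[22.5,0,0,0,0],[22.5,0,0,0,0],[22.5,0,0,0,0],[22.5,0,0,0,0],[22.5,0,0,0,0]]]'
```

```text
time: 6.58
position: [0.6078, -0.0161, 0.2249]
tool_rot: [3.142, -0.0, 2.705]
contact_force: [0.4, -0.5, -1.1]
grip_width: 0.0231
grasp_force: 58.9
```

```bash
python3 -m pendant '[[[23,0,0,0,0],[23,0,0,0,0],[23.2,0,0,0,0],[23.2,0,0,0,0],[23.3,0,0,0,0],[23.3,0,0,0,0],[23.4,0,0,0,0],[23.4,0,0,0,0],[23.4,0,0,0,0],[23.4,0,0,0,0]]]'
python3 - <<'E'
from h import *
save('side','s3',robot.read_camera('side')[50:250,200:450].repeat(2,0).repeat(2,1))
a=cv2.imread('pics/s2.png').astype(int);b=cv2.imread('pics/s3.png').astype(int); print(np.abs(a-b)[120:200,180:300].mean())
E
```

```text
time: 7.42
position: [0.6078, -0.0161, 0.2249]
tool_rot: [-3.142, 0.0, 2.705]
contact_force: [0.3, 0.1, -2.7]
grip_width: 0.0233
grasp_force: 31.6
2.632222222222222
```

Force varies with the commanded opening, so I'm easing it off gradually to let the scoop pivot in the pads under its own weight.

```bash
python3 -m pendant '[[[23.5,0,0,0,0],[23.5,0,0,0,0],[23.5,0,0,0,0],[23.5,0,0,0,0],[23.6,0,0,0,0],[23.6,0,0,0,0],[23.6,0,0,0,0],[23.6,0,0,0,0],[23.6,0,0,0,0],[23.6,0,0,0,0]]]'
python3 - <<'E'
from h import *
save('side','s4',robot.read_camera('side')[50:250,200:450].repeat(2,0).repeat(2,1))
a=cv2.imread('pics/s2.png').astype(int);b=cv2.imread('pics/s4.png').astype(int); print(np.abs(a-b)[120:200,180:300].mean())
E
```

```text
time: 8.3
position: [0.6077, -0.0161, 0.2249]
tool_rot: [-3.142, -0.0, 2.705]
contact_force: [0.5, 0.9, -1.8]
grip_width: 0.0237
grasp_force: 21.0
2.64625
```

```bash
python3 -m pendant '[[[23.7,0,0,0,0],[23.7,0,0,0,0],[23.7,0,0,0,0],[23.75,0,0,0,0],[23.75,0,0,0,0],[23.75,0,0,0,0],[23.8,0,0,0,0],[23.8,0,0,0,0],[23.8,0,0,0,0],[23.8,0,0,0,0]]]'
python3 - <<'E'
from h import *
save('side','s5',robot.read_camera('side')[50:250,200:450].repeat(2,0).repeat(2,1))
a=cv2.imread('pics/s2.png').astype(int);b=cv2.imread('pics/s5.png').astype(int); print(np.abs(a-b)[120:200,180:300].mean())
E
```

```text
time: 9.18
position: [0.6078, -0.0161, 0.2249]
tool_rot: [3.142, -0.0, 2.705]
contact_force: [0.8, 0.2, -1.1]
grip_width: 0.0238
grasp_force: 10.5
2.5544444444444445
```

```bash
python3 -m pendant '[[[23.84,0,0,0,0],[23.84,0,0,0,0],[23.84,0,0,0,0],[23.84,0,0,0,0],[23.87,0,0,0,0],[23.87,0,0,0,0],[23.87,0,0,0,0],[23.87,0,0,0,0],[23.87,0,0,0,0],[23.87,0,0,0,0]]]'
python3 - <<'E'
from h import *
save('side','s6',robot.read_camera('side')[50:250,200:450].repeat(2,0).repeat(2,1))
a=cv2.imread('pics/s2.png').astype(int);b=cv2.imread('pics/s6.png').astype(int); print(np.abs(a-b)[120:200,180:300].mean())
E
```

```text
time: 10.07
position: [0.6078, -0.0161, 0.2249]
tool_rot: [-3.142, -0.0, 2.705]
contact_force: [0.8, 0.1, -1.8]
grip_width: 0.0242
grasp_force: 6.7
2.7106944444444445
```

```bash
python3 -m pendant '[[[23.89,0,0,0,0],[23.89,0,0,0,0],[23.89,0,0,0,0],[23.89,0,0,0,0],[23.91,0,0,0,0],[23.91,0,0,0,0],[23.91,0,0,0,0],[23.91,0,0,0,0],[23.91,0,0,0,0],[23.91,0,0,0,0]]]'
python3 - <<'E'
from h import *
save('side','s7',robot.read_camera('side')[50:250,200:450].repeat(2,0).repeat(2,1))
a=cv2.imread('pics/s2.png').astype(int);b=cv2.imread('pics/s7.png').astype(int); print(np.abs(a-b)[120:200,180:300].mean())
E
```

```text
time: 10.95
position: [0.6077, -0.0161, 0.2249]
tool_rot: [-3.142, -0.0, 2.705]
contact_force: [0.5, -0.6, -2.7]
grip_width: 0.0239
grasp_force: 4.2
22.01902777777778
```

Big change, so I'm looking.

View pics/s7.png

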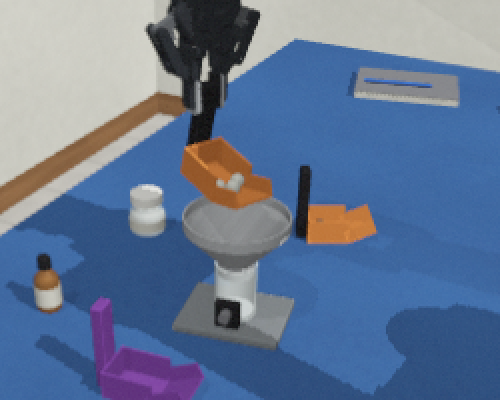

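The scoop is pivoting lip-down, now about 20°, with the balls rolling to the ramp at (232,183) above the funnel. Continuing.

```bash
python3 -m pendant '[[[23.91,0,0,0,0],[23.91,0,0,0,0],[23.91,0,0,0,0],[23.91,0,0,0,0],[23.92,0,0,0,0],[23.92,0,0,0,0],[23.92,0,0,0,0],[23.92,0,0,0,0],[23.92,0,0,0,0],[23.92,0,0,0,0]]]'
python3 - <<'E'
from h import *
save('side','s8',robot.read_camera('side')[50:250,200:450].repeat(2,0).repeat(2,1))
a=cv2.imread('pics/s7.png').astype(int);b=cv2.imread('pics/s8.png').astype(int); print(np.abs(a-b)[120:200,180:300].mean())
E
```

```text
time: 11.83
position: [0.6078, -0.0161, 0.2249]
tool_rot: [-3.142, -0.0, 2.705]
contact_force: [-0.5, 0.2, -3.6]
grip_width: 0.0235
grasp_force: 3.7
1.8523611111111111
```

View pics/s8.png

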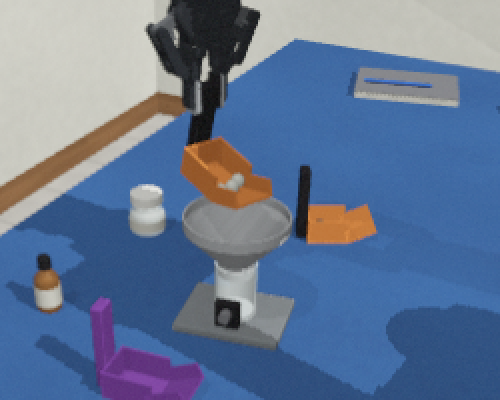

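```bash
cat > tilt.py <<'E'
from h import *
import sys
im=robot.read_camera('side'); cv2.imwrite(f'pics/{sys.argv[1]}.png',im[:,:,::-1]); s=robot.observe(); k=robot.get_calibration('side')
P=s['position']; yaw=np.radians(155); i=im.astype(int)
u,v=proj(k,P).astype(int); M=(i[...,0]>i[...,2]+60)&(i[...,0]>i[...,1]+20); w=np.zeros_like(M); w[v-20:v+110,u-60:u+75]=1; M&=w
n,l,st,_=cv2.connectedComponentsWithStats(M.astype(np.uint8)); M=l==1+np.argmax(st[1:,4])
best=[]
for dz in (0,.005,.01,.015,.02):
  for t in range(-5,80,2):
    a=np.radians(t); Q=TR-[-.04,0,.062+dz]; Q=np.c_[Q[:,0]*np.cos(a)+Q[:,2]*np.sin(a),Q[:,1],-Q[:,0]*np.sin(a)+Q[:,2]*np.cos(a)]
    c,sn=np.cos(yaw),np.sin(yaw); W=np.c_[c*Q[:,0]-sn*Q[:,1],sn*Q[:,0]+c*Q[:,1],Q[:,2]]+P+[0,0,.022]
    q=np.array([proj(k,x) for x in W]); m=np.zeros(M.shape,np.uint8); cv2.fillConvexPoly(m,cv2.convexHull((q*16).astype(np.int32)),1,shift=4)
    best.append(((M&(m>0)).sum()/(M|(m>0)).sum(),t,dz,W[[2,7]].mean(0).round(3).tolist()))
print(sorted(best)[-3:][::-1])
print('balls',[(round(r['conf'],2),np.round(r['rect']).tolist()) for r in robot.cut_out('side','ball1')])
E
python3 tilt.py t1
python3 -m pendant '[[[23.93,0,0,0,0],[23.93,0,0,0,0],[23.93,0,0,0,0],[23.93,0,0,0,0],[23.94,0,0,0,0],[23.94,0,0,0,0],[23.94,0,0,0,0],[23.94,0,0,0,0],[23.94,0,0,0,0],[23.94,0,0,0,0]]]'
python3 tilt.py t2
```

```text
[(np.float64(0.7972858354537744), 13, 0, [0.524, 0.023, 0.18]), (np.float64(0.7938931297709924), 13, 0.005, [0.525, 0.022, 0.176]), (np.float64(0.7931623931623931), 11, 0.005, [0.523, 0.024, 0.179])]
balls [(0.44, [292.0, 92.0, 337.0, 157.0])]
time: 12.82
position: [0.6077, -0.0161, 0.2249]
tool_rot: [3.142, -0.0, 2.705]
contact_force: [-0.3, 1.0, -1.3]
grip_width: 0.0239
grasp_force: 2.5
[(np.float64(0.7809983896940419), 27, 0, [0.541, 0.015, 0.16]), (np.float64(0.7784911717495987), 25, 0, [0.538, 0.016, 0.163]), (np.float64(0.7708830548926014), 29, 0, [0.544, 0.014, 0.157])]
balls []
```

```bash
python3 -m pendant '[[[23.95,0,0,0,0],[23.95,0,0,0,0],[23.95,0,0,0,0],[23.95,0,0,0,0],[23.95,0,0,0,0],[23.95,0,0,0,0],[23.95,0,0,0,0],[23.95,0,0,0,0],[23.95,0,0,0,0],[23.95,0,0,0,0]]]'
python3 tilt.py t3
```

```text
time: 13.75
position: [0.6078, -0.0161, 0.2249]
tool_rot: [-3.142, 0.0, 2.705]
contact_force: [-0.0, 0.5, -2.3]
grip_width: 0.0244
grasp_force: 2.1
[(np.float64(0.7819063004846527), 27, 0, [0.541, 0.015, 0.16]), (np.float64(0.7768860353130016), 25, 0, [0.538, 0.016, 0.163]), (np.float64(0.7691686844229217), 23, 0.005, [0.538, 0.017, 0.161])]
balls []
```

View pics/t3.png

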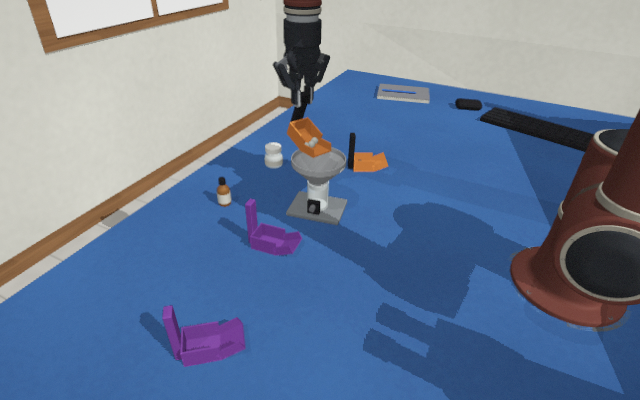

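Tilt is now about 30°, with the balls still on the ramp at (311,143). Easing a little further.

```bash
python3 -m pendant '[[[23.96,0,0,0,0],[23.96,0,0,0,0],[23.96,0,0,0,0],[23.96,0,0,0,0],[23.96,0,0,0,0],[23.965,0,0,0,0],[23.965,0,0,0,0],[23.965,0,0,0,0],[23.965,0,0,0,0],[23.965,0,0,0,0]]]'
cat >> tilt.py <<'E'
wm=(i.min(2)>140)&(i.max(2)-i.min(2)<45); wm[:110]=0; wm[160:]=0; wm[:,:290]=0; wm[:,335:]=0; print('white px',wm[:, :].sum(), np.argwhere(wm).mean(0) if wm.any() else '')
E
sed -i 's/^im=robot.read_camera.*;/im=robot.read_camera("side"); cv2.imwrite(f"pics\/{sys.argv[1]}.png",im[:,:,::-1]); s=robot.observe();/' tilt.py; sed -i 's/s=robot.observe(); k=.*\|s=robot.observe(); *$/s=robot.observe(); k=robot.get_calibration("side")/' tilt.py; sed -n 3p tilt.py
python3 tilt.py t4
```

```text
time: 14.68
position: [0.608, -0.0162, 0.2254]
tool_rot: [3.142, 0.001, 2.705]
contact_force: [-0.7, -0.2, 0.7]
grip_width: 0.0242
grasp_force: 0.2
im=robot.read_camera("side"); cv2.imwrite(f"pics/{sys.argv[1]}.png",im[:,:,::-1]); s=robot.observe(); k=robot.get_calibration("side")
[(np.float64(0.617603550295858), 33, 0.02, [0.56, 0.006, 0.136]), (np.float64(0.6151582045621781), 31, 0.02, [0.556, 0.008, 0.138]), (np.float64(0.6138032305433186), 35, 0.02, [0.563, 0.005, 0.135])]
balls []
white px 91 [154.03296703 320.30769231]
```

```bash
python3 -m pendant '[[[20,0,0,0,0],[20,0,0,0,0],[20,0,0,0,0],[20,0,0,0,0],[20,0,0,0,0],[20,0,0,0,0],[20,0,0,0,0],[20,0,0,0,0],[20,0,0,0,0],[20,0,0,0,0]]]'
python3 - <<'E'
from h import *
im=robot.read_camera('side'); 
a=cv2.resize(im[50:210,230:400],None,fx=2.3,fy=2.3,interpolation=2)
w=cv2.resize(robot.read_camera('wrist')[150:400,:500],None,fx=.8,fy=.8) 
c=cv2.resize(robot.read_camera('scene')[150:290,180:380],None,fx=2,fy=2,interpolation=2)
o=np.zeros((600,800,3),np.uint8); o[:a.shape[0],:a.shape[1]]=a; o[:c.shape[0],395:795]=c; o[370:370+w.shape[0],:w.shape[1]]=w
save('',"m1",o)
E
```

```text
time: 15.62
position: [0.6079, -0.0162, 0.2251]
tool_rot: [3.142, 0.0, 2.705]
contact_force: [-0.1, -0.9, 2.7]
grip_width: 0.0208
grasp_force: 20.8
```

View pics/m1.png

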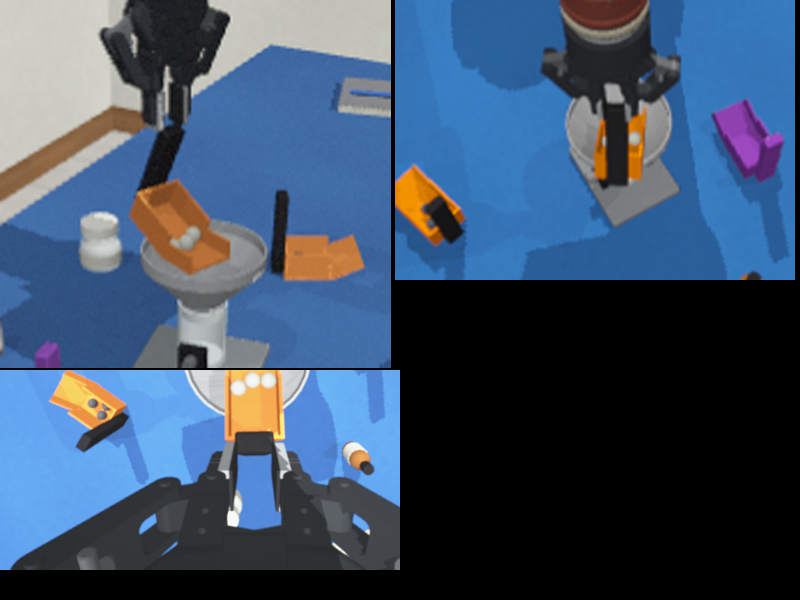

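The scoop slipped down and now leans lip-down in the funnel, supported by it, with all three balls still on the ramp at (185,240). I'll open the fingers and measure its pose to regrip.

```bash
python3 -m pendant '[[[24,0,0,0,0],[26,0,0,0,0],[30,0,0,0,0],[36,0,0,0,0],[44,0,0,0,0],[44,0,0,0,0],[44,0,0,0,0],[44,0,0,0,0],[44,0,0,0,0],[44,0,0,0,0]]]'
cat > fit3.py <<'E'
from h import *
import sys
from scipy.optimize import minimize
C={c:robot.get_calibration(c) for c in('scene','side')}; s=robot.observe(); P=np.array(s['position'])
M={}
for c in C:
    im=robot.read_camera(c); cv2.imwrite(f'pics/{sys.argv[1]}_{c}.png',im[:,:,::-1]); i=im.astype(int)
    m=(i[...,0]>i[...,2]+60)&(i[...,0]>i[...,1]+20)
    u,v=proj(C[c],P-[0,0,.05]).astype(int); w=np.zeros_like(m); w[max(v-40,0):v+60,u-45:u+50]=1
    if c=='side': w[:,348:]=0
    m&=w; m=cv2.morphologyEx(m.astype(np.uint8),cv2.MORPH_CLOSE,np.ones((9,9)))>0; M[c]=m
def mdl(p,Q):  # p: origin xyz, tilt, yaw
    a=p[3]; Q=np.c_[Q[:,0]*np.cos(a)+Q[:,2]*np.sin(a),Q[:,1],-Q[:,0]*np.sin(a)+Q[:,2]*np.cos(a)]
    c,n=np.cos(p[4]),np.sin(p[4]); return np.c_[c*Q[:,0]-n*Q[:,1],n*Q[:,0]+c*Q[:,1],Q[:,2]]+p[:3]
def rend(p,c,Q=TR):
    q=np.array([proj(C[c],x) for x in mdl(p,Q)]); m=np.zeros((400,640),np.uint8); cv2.fillConvexPoly(m,cv2.convexHull((q*16).astype(np.int32)),1,shift=4)
    if c=='side': m[:,348:]=0
    return m>0
def f(p):
    r=0
    for c in C:
        m=rend(p,c); h=rend(p,c,HA) if c=='scene' else np.zeros_like(m)
        m&=~h; t=M[c]&~h; r+=1-(m&t).sum()/max(1,(m|t).sum())
    return r+2*abs(p[4]-2.705)
best=None
for t in (.2,.5,.8):
  for dz in (-.12,-.08,-.05):
    p0=np.r_[P+[0.0,0.0,dz],t,2.705]
    r=minimize(f,p0,method='Nelder-Mead',options=dict(maxiter=400,initial_simplex=np.vstack([p0]+[p0+d for d in np.diag([.02,.02,.02,.25,.05])])))
    if best is None or r.fun<best.fun: best=r
p=best.x; print('fit',best.fun,p[:3].round(4),np.degrees(p[3:]).round(1))
R=np.array([[np.cos(2.705),np.sin(2.705),0],[np.sin(2.705),-np.cos(2.705),0],[0,0,-1]]).T
for n,q in (('htop',[-.04,0,.105]),('hgrip',[-.04,0,.08]),('h60',[-.04,0,.06]),('lip',[.065,0,.021]),('back',[-.047,0,0])):
    w=mdl(p,np.array([q]))[0]; print(n,w.round(4),'tool',(1e3*R.T@(w-P)).round(1))
print({c:int(M[c].sum()) for c in M})
E
python3 fit3.py f1
```

```text
time: 16.6
position: [0.6078, -0.0161, 0.2249]
tool_rot: [3.142, 0.0, 2.705]
contact_force: [0.1, -0.6, 0.5]
grip_width: 0.0438
grasp_force: 0.0
fit 0.8708630941840902 [ 0.6054 -0.0176  0.1334] [ 58.4 155. ]
htop [0.5434 0.0114 0.2225] tool [70.  -2.3  2.4]
hgrip [0.5627 0.0024 0.2094] tool [48.7 -2.3 15.5]
h60 [ 0.5781 -0.0048  0.1989] tool [31.6 -2.3 26. ]
lip [0.5584 0.0044 0.089 ] tool [ 53.4  -2.3 135.9]
back [ 0.6277 -0.028   0.1734] tool [-23.1  -2.3  51.5]
{'scene': 234, 'side': 1193}
```

```bash
cat > fit4.py <<'E'
import sys
from h import *
from scipy.optimize import minimize
k=robot.get_calibration('side'); P=np.array(robot.observe()['position']); Y=2.705
im=robot.read_camera('side') if len(sys.argv)<3 else cv2.imread(sys.argv[2])[:,:,::-1]
cv2.imwrite(f'pics/{sys.argv[1]}.png',im[:,:,::-1]); i=im.astype(int)
hsv=cv2.cvtColor(np.ascontiguousarray(im),cv2.COLOR_RGB2HSV)
m=(hsv[...,0]<22)&(hsv[...,1]>150)&(hsv[...,2]>90); m[:,346:]=0; m[:90]=0; m[200:]=0; m[:,:280]=0
m=cv2.morphologyEx(m.astype(np.uint8),cv2.MORPH_CLOSE,np.ones((9,9)))
n,l,st,_=cv2.connectedComponentsWithStats(m); j=1+np.argmax(st[1:,4]); M=l==j; print('mask',st[j])
x=np.array([np.cos(Y),np.sin(Y),0]); y=np.array([-x[1],x[0],0]); z=np.array([0,0,1.])
def mdl(p,Q):
    a=p[2]; Q=np.c_[Q[:,0]*np.cos(a)+Q[:,2]*np.sin(a),Q[:,1],-Q[:,0]*np.sin(a)+Q[:,2]*np.cos(a)]
    return P+(Q[:,:1]+p[0])*x+Q[:,1:2]*y+(Q[:,2:]+p[1])*z
def f(p):
    q=np.array([proj(k,w) for w in mdl(p,TR)]); r=np.zeros((400,640),np.uint8); cv2.fillConvexPoly(r,cv2.convexHull((q*16).astype(np.int32)),1,shift=4)
    r=r>0; return 1-(r&M).sum()/(r|M).sum()
b=min((minimize(f,[a,dz,t],method='Nelder-Mead',options=dict(initial_simplex=[[a,dz,t],[a+.02,dz,t],[a,dz+.02,t],[a,dz,t+.2]])) for t in(.0,.3,.6,.9) for dz in(-.08,-.05,-.03) for a in (-.02,.02)),key=lambda r:r.fun)
p=b.x; print('fit',b.fun.round(3),'tilt',np.degrees(p[2]).round(1))
for n,q in (('htop',[-.04,0,.105]),('h60',[-.04,0,.06]),('lip',[.065,0,.021]),('back',[-.047,0,0]),('org',[0,0,0])):
    w=mdl(p,np.array([q]))[0]; print(n,'tool x,z mm',(1e3*np.array([(w-P)@x,P[2]-w[2]])).round(1),'world',w.round(3))
bk=(i.max(2)<70); bk[:90]=0;bk[170:]=0;bk[:,:280]=0;bk[:,325:]=0
for r in range(96,140,4): c=np.nonzero(bk[r])[0]; print(r,c.min() if len(c) else '',c.max() if len(c) else '',end='; ')
h=mdl(p,np.array([[-.04,0,.105],[-.04,0,.04]])); print('\nhandle axis px',[proj(k,w).round() for w in h],'tcp',proj(k,P).round())
v=(hsv[...,1]<60)&(hsv[...,2]>150)&(cv2.dilate((l==j).astype(np.uint8),np.ones((3,3)))>0); print('white in scoop',v.sum(), np.argwhere(v).mean(0) if v.any() else '')
E
python3 fit4.py g1 pics/f1_side.png
```

```text
mask [291 133  38  38 848]
fit 0.28 tilt 13.3
htop tool x,z mm [  4.1 -17.3] world [ 0.604 -0.014  0.242]
h60 tool x,z mm [-6.2 26.5] world [ 0.613 -0.019  0.198]
lip tool x,z mm [87.  88.6] world [0.529 0.021 0.136]
back tool x,z mm [-26.8  83.3] world [ 0.632 -0.027  0.142]
org tool x,z mm [18.9 94.1] world [ 0.591 -0.008  0.131]
96 288 316; 100 287 313; 104 291 292; 108  ; 112  ; 116  ; 120  ; 124 317 324; 128 309 322; 132 302 314; 136 294 305; 
handle axis px [array([303., 111.]), array([299., 135.])] tcp [302. 117.]
white in scoop 12 [169.5        319.41666667]
```

```bash
cat > fit5.py <<'E'
import sys
from h import *
from scipy.optimize import minimize
k=robot.get_calibration('side'); P=np.array(robot.observe()['position']); Y=2.705
im=robot.read_camera('side'); cv2.imwrite(f'pics/{sys.argv[1]}.png',im[:,:,::-1]); i=im.astype(int)
hsv=cv2.cvtColor(np.ascontiguousarray(im),cv2.COLOR_RGB2HSV)
win=np.zeros((400,640),bool); win[106:185,284:347]=1
O=(hsv[...,0]<22)&(hsv[...,1]>150)&(hsv[...,2]>90)&win; O=cv2.morphologyEx(O.astype(np.uint8),cv2.MORPH_CLOSE,np.ones((5,5)))>0
B=(i.max(2)<70)&win; B[150:]=0
t=np.arange(0,6.28,.02); ra=np.array([proj(k,[.552+.063*np.cos(a),.0095+.063*np.sin(a),.144]) for a in t])
occ=np.zeros_like(win)
for u in range(284,348):
    v=ra[np.abs(ra[:,0]-u)<1.5,1]
    if len(v): occ[int(v.max())-1:,u]=1
vis=win&~occ
x=np.array([np.cos(Y),np.sin(Y),0]); y=np.array([-x[1],x[0],0]); z=np.array([0,0,1.])
def mdl(p,Q):
    a=p[2]; Q=np.c_[Q[:,0]*np.cos(a)+Q[:,2]*np.sin(a),Q[:,1],-Q[:,0]*np.sin(a)+Q[:,2]*np.cos(a)]
    return P+(Q[:,:1]+p[0])*x+(Q[:,1:2]+p[3])*y+(Q[:,2:]+p[1])*z
def R(p,Q):
    q=np.array([proj(k,w) for w in mdl(p,Q)]); r=np.zeros((400,640),np.uint8); cv2.fillConvexPoly(r,cv2.convexHull((q*16).astype(np.int32)),1,shift=4); return (r>0)&vis
def f(p):
    a=R(p,TR); h=R(p,HA*[1,1,1]+[0,0,0]); h&=~a; o=O&vis; b=B&vis
    return 2-(a&o).sum()/(a|o).sum()-(h&b).sum()/max(1,(h|b).sum())+5*max(0,abs(p[3])-.008)
S=[[a,dz,t,0] for t in(.3,.7,1.1,1.4) for dz in(-.1,-.07) for a in (-.02,.03)]
b=min((minimize(f,s,method='Nelder-Mead',options=dict(initial_simplex=[s]+[np.array(s)+d for d in np.diag([.02,.02,.2,.006])])) for s in S),key=lambda r:r.fun)
p=b.x; print('fit',round(b.fun,3),'tilt',np.degrees(p[2]).round(1),'y',p[3].round(4),'px',O.sum(),B.sum())
for n,q in (('htop',[-.04,0,.105]),('h80',[-.04,0,.08]),('h60',[-.04,0,.06]),('lip',[.065,0,.021]),('back',[-.047,0,0]),('org',[0,0,0])):
    w=mdl(p,np.array([q]))[0]; print(n,'tool x,z mm',(1e3*np.array([(w-P)@x,P[2]-w[2]])).round(1),'world',w.round(3))
for c in('side','scene'): print(c,[(round(r['conf'],2),np.round(r['rect']).tolist()) for r in robot.cut_out(c,'ball1')] if c=='side' else (robot.read_camera(c) is None, [(round(r['conf'],2),np.round(r['rect']).tolist()) for r in robot.cut_out(c,'ball1')]))
wh=(hsv[...,1]<50)&(hsv[...,2]>185); print('jar white by row',[(r,int(wh[r,300:335].sum())) for r in range(176,214,3)], 'jar bottom px',proj(k,[.552,.0095,.016]).round())
E
python3 fit5.py g2
```

```text
fit 0.44 tilt 53.7 y 0.0033 px 850 212
htop tool x,z mm [61.5  0.2] world [0.551 0.007 0.225]
h80 tool x,z mm [41.3 14.9] world [ 0.569 -0.002  0.21 ]
h60 tool x,z mm [25.2 26.8] world [ 0.584 -0.008  0.198]
lip tool x,z mm [ 55.8 134.5] world [0.556 0.005 0.09 ]
back tool x,z mm [-27.4  56.6] world [ 0.631 -0.031  0.168]
org tool x,z mm [ 0.4 94.5] world [ 0.606 -0.019  0.13 ]
side []
scene (False, [])
jar white by row [(176, 0), (179, 0), (182, 1), (185, 1), (188, 0), (191, 4), (194, 6), (197, 1), (200, 5), (203, 6), (206, 5), (209, 0), (212, 0)] jar bottom px [317. 207.]
```

Scoop has tipped to about 55° in the funnel, no balls visible in it. Regripping the tilted handle and lifting straight up.

```bash
python3 -m pendant '[[[60,0,-2,0,0],[60,12,-2,4,0],[60,25,-2,14,0],[60,36,-2,26,0],[60,36,-2,40,0],[60,36,-2,40,0],[30,36,-2,40,0],[10,36,-2,40,0],[10,36,-2,40,0],[10,36,-2,40,0]]]'
python3 -m pendant '[[[10,0,0,0,0],[10,0,0,0,0],[10,0,0,0,0],[10,0,0,-3,0],[10,0,0,-8,0],[10,0,0,-15,0],[10,0,0,-22,0],[10,0,0,-30,0],[10,0,0,-30,0],[10,0,0,-30,0]]]'
python3 fit5.py g3
```

```text
time: 17.73
position: [0.5751, -0.0031, 0.186]
tool_rot: [3.141, 0.001, 2.705]
contact_force: [-0.3, -1.2, 0.3]
grip_width: 0.02
grasp_force: 58.0
time: 18.57
position: [0.5749, -0.0027, 0.2161]
tool_rot: [3.141, 0.002, 2.705]
contact_force: [0.2, -0.2, -0.9]
grip_width: 0.0202
grasp_force: 58.2
fit 0.528 tilt 45.7 y 0.0062 px 1069 296
htop tool x,z mm [ 17.9 -43. ] world [ 0.556 -0.001  0.259]
h80 tool x,z mm [ -0.  -25.6] world [ 0.572 -0.008  0.242]
h60 tool x,z mm [-14.4 -11.6] world [ 0.585 -0.014  0.228]
lip tool x,z mm [31.  90.8] world [0.544 0.005 0.125]
back tool x,z mm [-62.2  25.3] world [ 0.629 -0.035  0.191]
org tool x,z mm [-29.4  58.9] world [ 0.599 -0.021  0.157]
side []
scene (False, [])
jar white by row [(176, 0), (179, 0), (182, 1), (185, 0), (188, 0), (191, 3), (194, 6), (197, 1), (200, 6), (203, 6), (206, 5), (209, 0), (212, 0)] jar bottom px [317. 207.]
```

```bash
python3 - <<'E'
from h import *
a=cv2.imread('pics/b.png').astype(int); b=cv2.imread('pics/g3.png').astype(int)
print((b-a).mean(2)[184:216:2,302:334:2].round().astype(int))
robot.read_camera('wrist') is None
for l in('ball1','scoop'): print(l,[(round(r['conf'],2),np.round(r['rect']).tolist(),int(r['mask'].sum())) for r in robot.cut_out('wrist',l)])
w=robot.read_camera('wrist'); save('','w2',w); hsv=cv2.cvtColor(np.ascontiguousarray(w),cv2.COLOR_RGB2HSV)
m=((hsv[...,1]<40)&(hsv[...,2]>200)).astype(np.uint8); n,l,st,ce=cv2.connectedComponentsWithStats(m); print([(s[:5].tolist()) for s in st[1:] if s[4]>40])
E
```

```text
[[-30 -28 -30  -3  -2   1   0   0  -1 -27 -36 -37  -4  -1   1  -5]
 [-27 -30 -28  -6   0   0   1  -3   1 -10  -3  -2  -1   1   1  -1]
 [-27 -30 -25  -4   0  -1   1   0   1  -1  -1  -1   0   0  -2   1]
 [-29 -25 -24  -3  -2  -2  -3   0   0   1   0   0   0   1  -1   0]
 [ -1  -4  -8   1   1  -1  -1   0  -1  -1   1  -2   0  -1   0  -4]
 [ -2  -3  -1   1  -1   0   1  -1  -1  -1  -2   0   0  -2  -3   0]
 [ -1  -1  -2   1  -8 -15 -11   0   1  -1  -1   1  -1  -2   0   1]
 [  0   0   0   2 -21 -18 -19  -7  -1  -2  12  21   1  -1   0   0]
 [  2  -1   0   3   3   4  -5 -12  -1 -12 -17   4  22  -1   2   1]
 [  2   3   3  -6  -2   6   4  -4  -2 -21 -21 -23  -2   0   1   0]
 [  1  -1   1  -2   3  -3  -1  -4  -6   0 -14 -16  -1   0   1   0]
 [ -3  -1   2   4   2  -1   0   2   4  -1   0  -1   0  -1   0  -2]
 [  1   0  -2  -1   1   0   1   1  -1  -1   1   0   3   0   2  -3]
 [ -1   1   2   2   0   1  -1   4   0   0 -10  -1   0   0   0   2]
 [  1   0  -1  -2   2  -3  -2  -3   2   0  -2 -17 -17   2   0  -3]
 [ -1   0  -2   0  -1  -1  -2   0  -1   0   0   1 -15 -19 -17  -1]]
ball1 [(0.62, [296.0, 152.0, 310.0, 161.0], 95), (0.61, [318.0, 152.0, 330.0, 164.0], 107)]
scoop [(0.76, [416.0, 63.0, 532.0, 181.0], 6305), (0.61, [278.0, 155.0, 362.0, 310.0], 8516), (0.49, [619.0, 1.0, 640.0, 18.0], 224)]
[[231, 93, 161, 158, 12012], [344, 241, 19, 45, 449], [431, 269, 30, 17, 278], [278, 276, 9, 9, 44], [539, 298, 101, 66, 3119], [285, 331, 19, 16, 219], [599, 357, 41, 43, 1037]]
```

```bash
python3 - <<'E'
from h import *
k=robot.get_calibration('wrist'); print(k['fx'])
for uv in((303,156.5),(324,158)):
    for z in(.024,.09,.11,.13): p=onz(k,uv,z); print(uv,z,p.round(3),'r',np.hypot(p[0]-.552,p[1]-.0095).round(3),'diam px',(k['fx']*.016/np.linalg.norm(p-ray(k,uv)[0])).round(1))
print(proj(k,[.552,.0095,.024]),proj(k,[.552,.0095,.10]))
w=cv2.imread('pics/w2.png'); 
for r in range(140,180,4): print(r,[tuple(int(v) for v in w[r,c,::-1]) for c in range(288,344,6)])
E
```

```text
320.8056673694314
(303, 156.5) 0.024 [ 0.547 -0.01   0.024] r 0.02 diam px 14.0
(303, 156.5) 0.09 [ 0.541 -0.004  0.09 ] r 0.017 diam px 17.1
(303, 156.5) 0.11 [ 0.539 -0.002  0.11 ] r 0.017 diam px 18.4
(303, 156.5) 0.13 [0.537 0.    0.13 ] r 0.018 diam px 19.8
(324, 158) 0.024 [0.559 0.011 0.024] r 0.007 diam px 14.0
(324, 158) 0.09 [0.55  0.013 0.09 ] r 0.004 diam px 17.1
(324, 158) 0.11 [0.548 0.014 0.11 ] r 0.006 diam px 18.4
(324, 158) 0.13 [0.545 0.015 0.13 ] r 0.009 diam px 19.8
[320.4111369  153.13973408] [321.03839993 163.03579777]
140 [(209, 212, 213), (210, 212, 213), (210, 212, 213), (211, 214, 214), (209, 213, 213), (208, 212, 213), (213, 215, 215), (209, 212, 214), (212, 214, 215), (213, 216, 216)]
144 [(209, 213, 213), (212, 214, 214), (210, 213, 215), (210, 213, 214), (209, 212, 214), (209, 212, 213), (212, 214, 215), (211, 213, 214), (211, 214, 214), (214, 216, 216)]
148 [(213, 215, 216), (212, 214, 216), (211, 214, 216), (209, 213, 214), (208, 212, 214), (210, 213, 214), (211, 214, 215), (213, 214, 215), (212, 214, 215), (212, 215, 216)]
152 [(212, 215, 216), (213,
[... 469 characters left out ...]
 214, 215), (248, 196, 131)]
164 [(203, 206, 209), (210, 213, 213), (247, 247, 247), (247, 247, 248), (247, 248, 249), (247, 248, 251), (247, 216, 160), (247, 190, 126), (247, 172, 81), (248, 192, 100)]
168 [(243, 194, 160), (247, 186, 115), (247, 205, 126), (247, 187, 86), (247, 188, 86), (247, 189, 88), (247, 189, 88), (247, 176, 83), (247, 176, 83), (247, 187, 86)]
172 [(247, 189, 89), (247, 189, 88), (247, 188, 89), (247, 189, 89), (247, 189, 89), (247, 189, 89), (247, 188, 88), (247, 176, 83), (247, 174, 82), (247, 187, 87)]
176 [(247, 188, 88), (247, 188, 88), (247, 189, 89), (247, 188, 89), (247, 189, 89), (247, 188, 89), (247, 188, 88), (247, 178, 84), (247, 175, 82), (248, 179, 84)]
```

The wrist view through the neck shows white balls at jar-floor size and the scoop's trough all orange (empty). Lifting out and carrying it to its old spot.

```bash
python3 -m pendant '[[[10,0,0,-8,0],[10,0,0,-20,0],[10,0,0,-35,0],[10,0,0,-50,0],[10,0,0,-58,0],[10,0,0,-60,0],[10,6,6,-60,0],[10,18,18,-60,0],[10,34,34,-60,0],[10,52,52,-60,0]]]'
python3 -m pendant '[[[10,20,20,0,0],[10,42,42,0,0],[10,64,65,0,0],[10,86,88,0,0],[10,108,111,0,0],[10,130,134,0,0],[10,150,154,0,0],[10,166,170,0,0],[10,175,179,0,0],[10,178,181,0,0]]]'
python3 - <<'E'
from h import *
P=robot.observe()['position']; print(P)
im=robot.read_camera('side'); save('','s20',im); k=robot.get_calibration('side'); print('tcp px',proj(k,P))
hsv=cv2.cvtColor(np.ascontiguousarray(im),cv2.COLOR_RGB2HSV); 
m=((hsv[...,0]<22)&(hsv[...,1]>150)&(hsv[...,2]>90)).astype(np.uint8); n,l,st,ce=cv2.connectedComponentsWithStats(m); print([s.tolist() for s in st[1:] if s[4]>150])
a=cv2.imread('pics/b.png').astype(int); print((im[:,:,::-1]-a).mean(2)[190:212:2,302:334:2].round().astype(int))
for l in('ball1',): print(l,[(round(r['conf'],2),np.round(r['rect']).tolist()) for r in robot.cut_out('side',l)])
robot.read_camera('scene'); print([(round(r['conf'],2),np.round(r['rect']).tolist()) for r in robot.cut_out('scene','ball1')])
E
```

```text
time: 19.8
position: [0.5482, 0.067, 0.2735]
tool_rot: [-3.141, -0.002, 2.704]
contact_force: [0.3, 0.6, -1.6]
grip_width: 0.0199
grasp_force: 58.2
time: 20.63
position: [0.4629, 0.3073, 0.2738]
tool_rot: [-3.14, -0.001, 2.708]
contact_force: [0.1, 0.2, -1.9]
grip_width: 0.0197
grasp_force: 58.2
[0.46285108 0.30728313 0.27384284]
tcp px [285.92534666 182.52593436]
[[353, 153, 35, 18, 524], [255, 174, 62, 73, 2442]]
[[-24 -25 -24  -1   3   4   2   6   6   5   5   5   3  -9 -26 -26]
 [  4  -2  -5   5   6   5   3   4   4   4   6   3   3 -10 -27 -27]
 [  5   3   2   5   5   4   6   5   5   4   4   4   6 -13 -27 -27]
 [ 27   3   1   5  -3 -10  -6   5   5   4   3   4   4 -18 -33 -26]
 [ 46   6   5   8 -16 -12 -15  -3   5   4  18  25   5 -22 -31 -32]
 [ 32  28   4   8  15  12  -3  -7   5  -8 -13   9  25 -22 -30 -31]
 [-16  51  10  -4   3  -2  -1  -4   3 -16 -15 -18   1 -24 -32 -33]
 [-17  31  26   2   4  -2   2  -3  -6   6  -9 -11   5 -25 -33 -29]
 [-16 -13  51  14  16  31   8   5   3   6   6   4   5 -28 -30 -33]
 [-12  -5  25   9  21  22  35   1   3   6   6   6 -14 -29 -29 -33]
 [ -4  44   7   4  21  23  17   8   1   6  -4 -21 -29 -31 -31 -30]]
ball1 []
[]
```

```bash
cat > fit6.py <<'E'
import sys
from h import *
from scipy.optimize import minimize
from scipy.spatial.transform import Rotation as Ro
P=np.array(robot.observe()['position']); Y=2.705; M={};K={}
for c in('side','scene'):
    im=robot.read_camera(c); cv2.imwrite(f'pics/{sys.argv[1]}_{c}.png',im[:,:,::-1]); K[c]=robot.get_calibration(c)
    hsv=cv2.cvtColor(np.ascontiguousarray(im),cv2.COLOR_RGB2HSV); m=((hsv[...,0]<22)&(hsv[...,1]>150)&(hsv[...,2]>90)).astype(np.uint8)
    m=cv2.morphologyEx(m,cv2.MORPH_CLOSE,np.ones((5,5))); n,l,st,ce=cv2.connectedComponentsWithStats(m); u,v=proj(K[c],P-[0,0,.03])
    j=min((q for q in range(1,n) if st[q,4]>150),key=lambda q:np.hypot(*(ce[q]-[u,v]))); M[c]=l==j; print(c,st[j])
Rt=Ro.from_euler('z',Y).as_matrix()
def mdl(p,Q): return P+((Ro.from_euler('zyx',[p[4],p[2],p[5]]).as_matrix()@Q.T).T+[p[0],p[3],p[1]])@Rt.T
def ren(p,c,Q):
    q=np.array([proj(K[c],w) for w in mdl(p,Q)]); r=np.zeros((400,640),np.uint8); cv2.fillConvexPoly(r,cv2.convexHull((q*16).astype(np.int32)),1,shift=4); return r>0
def f(p):
    r=0
    for c in M:
        a=ren(p,c,TR); b=M[c]
        if c=='scene': h=ren(p,c,HA); a=a&~h; b=b&~h
        w=1 if c=='side' else .3
        r+=w*(1-(a&b).sum()/max(1,(a|b).sum()))
    h=(Ro.from_euler('zyx',[p[4],p[2],p[5]]).as_matrix()@[-.04,0,.075])+[p[0],p[3],p[1]]
    return r+20*(max(0,abs(h[0])-.008)+max(0,abs(h[1])-.004)+max(0,abs(h[2]-.021)-.015))+.3*(p[4]**2+p[5]**2)
best=None
for t in np.radians([0,25,45,60]):
    o=np.array([0,0,.021])-Ro.from_euler('y',t).as_matrix()@[-.04,0,.075]; s=np.array([o[0],o[2],t,0,0,0])
    r=minimize(f,s,method='Nelder-Mead',options=dict(maxiter=700,initial_simplex=np.vstack([s]+[s+d for d in np.diag([.01,.01,.2,.004,.15,.1])])))
    if best is None or r.fun<best.fun: best=r
p=best.x; print('fit',round(best.fun,3),'tilt yaw roll',np.degrees(p[[2,4,5]]).round(1))
for n,q in (('htop',[-.04,0,.105]),('h75',[-.04,0,.075]),('lip',[.065,0,.018]),('org',[0,0,0]),('back',[-.047,0,0])):
    w=mdl(p,np.array([q]))[0]; d=(w-P)@Rt; print(n,'tool x,y,z mm',(1e3*np.array([d[0],-d[1],-d[2]])).round(1),'world',w.round(3))
E
python3 fit6.py k1
```

```text
side [ 254  172   62   73 2436]
scene [380 119  16  15 211]
fit 0.286 tilt yaw roll [49.9  1.4  1.4]
htop tool x,y,z mm [ 24.8   1.  -45.5] world [0.443 0.316 0.32 ]
h75 tool x,y,z mm [  1.9   0.6 -26.2] world [0.463 0.306 0.301]
lip tool x,y,z mm [26.  -4.9 90.7] world [0.439 0.311 0.184]
org tool x,y,z mm [-29.7  -2.4  52.7] world [0.49  0.29  0.222]
back tool x,y,z mm [-60.   -0.3  16.8] world [0.519 0.279 0.258]
```

```bash
python3 -m pendant '[[[10,0,0,15,0],[10,0,0,40,0],[10,0,0,70,0],[10,0,0,100,0],[10,0,0,125,0],[10,0,0,145,0],[10,0,0,160,0],[10,0,0,168,0],[10,0,0,172,0],[10,0,0,172,0]]]'
python3 -m pendant '[[[19,0,0,0,0],[19.3,0,0,0,0],[19.6,0,0,0,0],[19.6,0,0,0,0],[19.6,0,0,0,0],[19.6,0,0,0,0],[19.6,0,0,0,0],[19.6,0,0,0,0],[19.6,0,0,0,0],[19.6,0,0,0,0]]]'
```

```text
time: 21.77
position: [0.4644, 0.3051, 0.1025]
tool_rot: [-3.141, -0.001, 2.704]
contact_force: [-0.1, 0.5, -2.3]
grip_width: 0.0198
grasp_force: 58.3
time: 22.6
position: [0.4643, 0.3057, 0.1029]
tool_rot: [-3.141, -0.0, 2.705]
contact_force: [-0.2, -0.3, -1.6]
grip_width: 0.02
grasp_force: 58.3
```

```bash
python3 -m pendant '[[[19.8,0,0,0,0],[19.8,0,0,0,0],[20,0,0,0,0],[20,0,0,0,0],[20.1,0,0,0,0],[20.1,0,0,0,0],[20.2,0,0,0,0],[20.2,0,0,0,0],[20.2,0,0,0,0],[20.2,0,0,0,0]]]'
```

```text
time: 23.43
position: [0.4643, 0.3057, 0.1029]
tool_rot: [-3.142, -0.0, 2.705]
contact_force: [-0.8, 0.5, -1.7]
grip_width: 0.0205
grasp_force: 51.2
```

```bash
python3 -m pendant '[[[20.5,0,0,3,0],[20.7,0,0,6,0],[20.7,0,0,9,0],[20.7,-3,0,13,0],[20.7,-8,0,15,0],[20.7,-15,0,17,0],[20.7,-22,0,20,0],[20.7,-30,0,24,0],[20.7,-38,0,28,0],[20.7,-38,0,28,0]]]'
python3 fit6.py k2
```

```text
time: 24.27
position: [0.5029, 0.2892, 0.0775]
tool_rot: [3.138, 0.006, 2.704]
contact_force: [3.0, -2.7, 7.6]
grip_width: 0.0205
grasp_force: 43.4
side [ 259  263   54   61 1745]
scene [372 163  12  23 184]
fit 0.252 tilt yaw roll [29.7 -1.6 11. ]
htop tool x,y,z mm [ 11.8   5.7 -36. ] world [0.495 0.299 0.113]
h75 tool x,y,z mm [ -3.    0.7 -10.4] world [0.506 0.289 0.088]
lip tool x,y,z mm [ 59.9 -15.9  89.7] world [ 0.442  0.3   -0.012]
org tool x,y,z mm [ -5.5 -14.5  73.2] world [0.502 0.274 0.004]
back tool x,y,z mm [-46.3 -11.3  50.1] world [0.54  0.259 0.027]
```

```bash
python3 -m pendant '[[[20.8,-4,0,3,0],[20.8,-9,0,6,0],[20.8,-14,0,9,0],[20.8,-19,0,12,0],[20.8,-24,0,15,0],[20.8,-29,0,18,0],[20.8,-34,0,21,0],[20.8,-38,0,24,0],[20.8,-38,0,24,0],[20.8,-38,0,24,0]]]'
python3 fit6.py k3
```

```text
time: 25.2
position: [0.5382, 0.2738, 0.055]
tool_rot: [3.136, 0.008, 2.704]
contact_force: [4.3, -2.6, 9.5]
grip_width: 0.0207
grasp_force: 31.9
side [ 258  267   55   54 1649]
scene [428  89  13  21 159]
fit 0.354 tilt yaw roll [10.   2.5  8.9]
htop tool x,y,z mm [  7.2   2.5 -39.7] world [0.533 0.279 0.095]
h75 tool x,y,z mm [  1.9  -2.1 -10.5] world [0.536 0.273 0.066]
lip tool x,y,z mm [ 95.3 -18.2  62.3] world [ 0.444  0.298 -0.007]
org tool x,y,z mm [ 28.2 -16.4  69.1] world [ 0.506  0.271 -0.014]
back tool x,y,z mm [-18.  -13.1  61.3] world [ 0.549  0.254 -0.006]
```

```bash
python3 -m pendant '[[[20.9,-4,0,2,0],[20.9,-8,0,4,0],[20.9,-10,0,5,0],[21,-10,0,6,0],[21.2,-10,0,6,0],[21.4,-10,0,6,0],[22,-10,0,6,0],[23,-10,0,6,0],[25,-10,0,6,0],[28,-10,0,6,0]]]'
python3 fit6.py k4
```

```text
time: 26.13
position: [0.5417, 0.2694, 0.0446]
tool_rot: [-3.141, -0.001, 2.705]
contact_force: [0.2, -0.0, 0.1]
grip_width: 0.0277
grasp_force: 0.0
side [ 259  272   58   48 1610]
scene [320  11  37  52 298]
fit 0.384 tilt yaw roll [-5.   6.9 -2.5]
htop tool x,y,z mm [  3.5  -5.3 -45.7] world [0.536 0.266 0.09 ]
h75 tool x,y,z mm [  6.1  -4.  -15.9] world [0.535 0.268 0.06 ]
lip tool x,y,z mm [114.9 -14.4  32.4] world [0.432 0.305 0.012]
org tool x,y,z mm [52.1 -5.6 55.6] world [ 0.492  0.286 -0.011]
back tool x,y,z mm [ 5.6  0.1 59.3] world [ 0.537  0.272 -0.015]
```

```bash
python3 -m pendant '[[[40,0,0,0,0],[55,0,0,0,0],[70,0,0,0,0],[70,0,0,0,0],[70,0,0,-5,0],[70,0,0,-20,0],[70,0,0,-50,0],[70,0,0,-85,0],[70,0,0,-120,0],[70,0,0,-160,0]]]'
python3 -m pendant '[[[70,-30,-20,-20,0],[70,-60,-40,-40,0],[70,-90,-60,-60,0],[70,-110,-80,-80,0],[70,-110,-100,-90,0],[70,-110,-120,-100,0],[70,-110,-140,-100,0],[70,-110,-140,-100,0],[70,-110,-140,-100,0],[70,-110,-140,-100,0]]]'
cat > fin.py <<'E'
from h import *
P=robot.observe()['position']; print(P,robot.observe()['contact_force'])
import fit as F0
E
python3 - <<'E'
from h import *
import cv2
for c,n in(('scene','a'),('side','b')):
    cv2.imwrite(f'pics/old_{n}.png',cv2.imread(f'pics/{n}.png')); save(c,n)
    print(c,[(l,round(r['conf'],2),np.round(r['rect']).tolist()) for l in('scoop','ball1','scoop_dark') for r in robot.cut_out(c,l)])
k=robot.get_calibration('wrist'); w=save('wrist','w9'); print(robot.observe()['position'])
print('jar in wrist',proj(k,[.552,.0095,.024]),proj(k,[.552,.0095,.144]),[(round(r['conf'],2),np.round(r['rect']).tolist()) for r in robot.cut_out('wrist','ball1')])
E
sed -i 's/scene=(384,178),side=(279,287)/scene=(384,176),side=(282,290)/; s/(2.6,3.0,3.4,3.8)/(2.4,2.7,3.0,3.6)/' fit.py; python3 fit.py
```

```text
time: 27.07
position: [0.5413, 0.269, 0.2056]
tool_rot: [-3.14, -0.002, 2.705]
contact_force: [1.1, -0.3, -0.6]
grip_width: 0.07
grasp_force: 0.0
time: 27.9
position: [0.5827, 0.0964, 0.3048]
tool_rot: [3.141, -0.0, 2.705]
contact_force: [-1.0, -0.1, 0.3]
grip_width: 0.07
grasp_force: 0.0
scene [('scoop', 0.93, [374.0, 160.0, 394.0, 196.0]), ('scoop', 0.85, [414.0, 161.0, 465.0, 193.0]), ('scoop', 0.83, [338.0, 200.0, 373.0, 239.0]), ('scoop_dark', 0.59, [177.0, 234.0, 213.0, 276.0])]
side [('scoop', 0.86, [244.0, 199.0, 302.0, 256.0]), ('scoop', 0.76, [163.0, 307.0, 244.0, 366.0]), ('scoop', 0.72, [256.0, 245.0, 313.0, 321.0]), ('scoop_dark', 0.8, [349.0, 134.0, 387.0, 174.0])]
[0.58281005 0.09622863 0.30473123]
jar in wrist [254.4713649  169.59805417] [233.08119913 188.377555  ] [(0.39, [249.0, 181.0, 255.0, 194.0])]
white [0.48203715 0.30206149] [0.48958532 0.28654867]
{'scene': 650, 'side': 2109} [0.49112708 0.29049986 2.80378348] 160.64496013414995 0.3153289018673635
dark [ 0.52460637 -0.25641365] [ 0.53720864 -0.291838  ]
{'scene': 781, 'side': 733} [ 0.5319521  -0.25350119  3.5928719 ] 205.8563963275228 0.3776591924978133
jar side [0.55186412 0.00931517 0.144     ]
[290.4 147.2 346.5 174.3] [267.9 184.5 320.9 230.9] [array([271., 219.]), array([306., 207.]), array([287., 260.]), array([323., 248.])]
```

```bash
python3 - <<'E'
from h import *
o,_=ray('wrist',(320,200)); E=np.array(robot.get_calibration('wrist')['extrinsics']); print('cam',o,'look',-E[2,:3])
d=np.array([.552,.0095])-o[:2]; print('shift tool x,y mm',1e3*(d@[-.906,.423]),1e3*(d@[.423,.906]))
E
```

```text
cam [0.52109321 0.12367118 0.47700755] look [ 0.24221384 -0.11318777 -0.96359794]
shift tool x,y mm -76.29595835105398 -90.3655215985258
```

```bash
python3 -m pendant '[[[70,-15,-18,0,0],[70,-30,-36,0,0],[70,-45,-54,0,0],[70,-60,-72,0,0],[70,-76,-90,0,0],[70,-76,-90,0,0],[70,-76,-90,0,0],[70,-76,-90,0,0],[70,-76,-90,0,0],[70,-76,-90,0,0]]]'
python3 - <<'E'
from h import *
k=robot.get_calibration('wrist'); w=save('wrist','w10'); c=proj(k,[.552,.0095,.024]); print('floor px',c,'ball diam',k['fx']*.016/.45,[(round(r['conf'],2),np.round(r['rect']).tolist()) for r in robot.cut_out('wrist','ball1')])
u,v=c.astype(int); g=w[v-24:v+25:2,u-24:u+25:2].astype(int); 
for r in g: print(' '.join(f'{x.min():3d}' for x in r))
E
```

```text
time: 29.23
position: [0.6135, -0.0168, 0.305]
tool_rot: [3.141, 0.0, 2.707]
contact_force: [-0.5, -0.2, -0.5]
grip_width: 0.0698
grasp_force: 0.0
floor px [317.15202526 114.81365807] ball diam 11.406423728690894 [(0.66, [307.0, 129.0, 320.0, 141.0]), (0.54, [298.0, 112.0, 308.0, 122.0]), (0.41, [314.0, 114.0, 324.0, 123.0])]
177 175 175 175 176 177 177 177 176 175 175 176 179 180 179 180 177 178 179 178 180 180 178 181 173
176 175 175 177 178 177 177 177 176 175 175 175 178 179 178 178 178 180 179 178 180 181 178 182 174
175 175 175 177 178 178 176 176 177 176 175 177 179 180 179 178 177 181 179 178 180 180 180 182 181
176 176 176 177 177 177 177 178 176 176 174 176 179 179 178 178 177 180 178 179 180 179 183 180 184
176 178 178 178 178 178 177 177 176 175 176 176 179 179 180 177 178 178 178 180 180 180 183 180 184
178 178 178 177 177 178 175 178 177 175 175 177 180 180 180 177 179 178 178 181 182 181 182 182 182
178 178 178 179 177 177 176 178 175 176 174 176 181 179 179 177 180 180 178 181 179 183 180 183 182
180 179 178 179 177 177 177 176 177 175 175 178 180 179 179 178 180 180 
[... 1027 characters left out ...]

185 167 247 246 246 246 246 246 246 246 245 246 246 246 246 247 221 183 186 185 187 186 185 185 187
188 161 242 246 246 246 246 246 244 216 203 214 242 246 246 247 190 188 185 188 187 184 185 188 186
189 169 202 247 246 246 246 246 215 214 218 209 197 245 247 244 178 187 189 188 185 185 187 187 187
189 187 160 237 247 246 246 241 209 222 230 220 195 243 247 193 181 188 189 187 187 189 189 189 185
188 188 179 159 238 247 246 242 207 222 227 218 194 240 221 177 190 189 187 188 188 191 190 188 185
190 191 190 181 161 226 245 247 222 207 214 201 166 165 176 190 190 188 188 190 191 191 188 186 187
191 191 192 194 191 169 164 203 211 167 160 150 158 183 192 191 188 190 191 191 190 189 187 188 191
```

All three balls show through the neck, about 11 px across, which matches the jar floor. The scoop stands upright and the arm is clear.

```bash
python3 -c "
from bench import robot
print(robot.sign_off())"
```

```text
the job is handed in; nothing more can be done
None
```

I handed the job in at about 29 s. All three white balls are in the jar, the empty scoop stands upright near where it started, and the dark scoop has not moved; the scoop slipped in the grip and leaned in the funnel while tipping, so I regripped it there, and no verdict came back.

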